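# Find the coarse sanding block by feel and shut it away in its box

### The arm

A 7-joint arm with a two-finger parallel gripper is mounted at the origin on the work surface. World frame = base frame: x ahead of the robot, y to its left, z up, the work surface at z = 0. Lengths are in m, angles in degrees, forces in N, time in s.
With the tool pointing down it reaches from about 0.425 to 0.875 m from the base axis. Payload 4.7 kg.
Tool frame: the origin (TCP) lies on the centre line of the jaws, within the pads' length; the fingertips stand 22 mm ahead of it and the grasp point (between the pads) lies 3 mm ahead of it; z points along the fingers, y is the line along which they close (so a half turn about z gives the same grasp; the last joint's range is limited). The gripper opens to 87 mm and grips with 3 to 60 N. Pads are 19 mm wide; open, the fingers measure 117 mm over their backs; the gripper's body (75 mm by 190 mm) begins 51 mm behind the grasp point.
Start: joints at [75.464, 18.392, -4.016, 83.108, 1.295, 78.541, -3.26], TCP at [0.172, -0.627, 0.245] pointing down, gripper open.
Joint ranges: [-163.93, 163.93], [-17.29, 119.83], [-79.2, 71.16], [3.27, 140.29], [-89.18, 269.18], [5.43, 117.66], [-154.24, 154.24]. Speed limits (degrees/s): [147.25, 147.25, 180, 180, 180, 180, 180].

### API

Orientations are given as a 3x3 rotation matrix whose columns are the frame's x, y, z axes.
In Python, from plant import sensors, read_camera, calibration, workorder gives the robot as it stands. The module is installed in compiled form; this text tells all that it offers.
- The arm moves only by the tool play_rows, never from a script. Its argument "steps" is a list of rows, each a list of 4 numbers: the shift along the tool's x, y, z normalised to -1 to 1, where 1 is 0.025 m, then the turn about the tool's z normalised to -1 to 1, where 1 is 0.12 rad. In form: [[dx, dy, dz, roll], ...]. A call has 1 to 20 rows; each row shifts and turns the commanded pose from where the row before left it, along the tool's axes as they then stand; what a row does not reach is not made up. A row lasts 1/10 s, in which the tool goes at most 50 mm and 8.59 degrees, less where a joint would pass 70% of its speed; a pose out of reach is approached as far as the arm can. A call with a number of a shift or a turn outside -1 to 1 is refused whole. A call with a gripper value outside its range is refused whole. "fingers" is the closure, from 0 (fully open) to 1 (shut), set as the call begins (left out, the last holds). The fingers move at their own pace and stop on an object; "grip_force" is the grip in N (left out, the last holds). Time passes only in rows, so rows that do not move let the fingers close. It gives the time, the measured TCP pose, the force, the opening and the grip force at its end, in the units of the state.
- sensors.observe(): the state, without advancing time (a new reading comes with each control period).
- read_camera(name): name is "scene" or "top"; returns (picture, depth): 420x560x3 uint8, blue, green, red; 420x560 float32, m along the optical axis (not along the pixel's ray), 0 where there is no reading.
- calibration(name): a dict with "camera_matrix" (3x3 intrinsics, pixels), "D" ([k1, k2, p1, p2, k3] as OpenCV has them; the pictures are not rectified), "view" (4x4, takes a point from world to camera coordinates). Camera axes: x right, y up, looking along -z (the intrinsics and any distortion apply to the point x, -y, -z); pixel columns grow to the right and rows downward; lengths in m; the calibration is good to about 2 mm. A picture is of the moment at which its call begins. calibration takes no time and is no camera call.
- workorder.sign_off(): hands the job in; it is judged then, once.
The state is a dict: "t": time; "q": joint angles; "joint_vel": joint speeds; "tau": joint torques, N m; "tcp_pos": TCP position; "tool_rot": TCP orientation; "contact_force": force on the tool from outside, world axes, zero at the start; "torque": the same for the moment, N m; "gripper_width": finger opening in m; "grip_force": force on a finger pad.
Only numpy, scipy, OpenCV 4.12 (cv2) and the standard library are available. Lean on these libraries where they do the work, as an engineer would, in place of code of your own. Each camera call takes 0.05 s, during which the arm holds its last target. There are 200 camera calls.

### The job

Two of the three sanding blocks on the counter are fine and one, which looks the same, is coarse: first slide each one along the counter to a new spot at least 5 cm away, feeling how hard it drags. Then lay the coarse one flat, sole down, in the wooden box under its half-open lid, shut the lid and turn the turnbutton across its edge. Leave the two fine blocks lying on the counter, and leave everything else alone.

Things in the scene. Friction and masses are not known exactly. Their poses are not given: they have to be found in the camera images.
- block_1: Hard-rubber sanding block, dark grey, 86 mm long (its x), 56 wide (y), 30 high, about 0.22 kg, sides upright, abrasive sole down; origin: centre of the sole, z up. The three look alike, one alone is coarse, the number does not tell which. Friction of the sole on the counter: about 1.0 if coarse, 0.4 if fine, both up or down together by a fifth; weights differ by a tenth.
- block_2: As block_1.
- block_3: As block_1.
- kit_box: Wooden box fixed to the counter, its front, a wide rail, towards the robot. Outside 196 mm (its x, away from the robot) by 180 (y); origin under the centre, on the counter. Inside 150 (x) by 160 mm (y), floor 6 mm above the counter, side and far walls up to 40 mm, front rail 34 mm deep with its top at 48 mm.
- box_inside (a point): Centre of the box's inner floor; axes as the box.
- lid (a joint): Plywood lid 160 x 180 x 8 mm, hinged along the far wall. 0 = shut (top flush with the rail), grows as it opens, stop at 0.93 rad. Starts at 0.86 to 0.93: it slopes up from the far wall towards the robot and hangs over most of the box, so an upright tool cannot get under it. Stiff hinges: it stays where left, and a few newtons pressed down on its outer half shut it.
- lid_edge (a point): Middle of the lid's free edge, upper (outer) face.
- lid_hinge (a point): Middle of the lid's hinge line, 92 mm beyond the box's origin along its x, 40 mm above the counter; the line runs along the box's y.
- turnbutton (a joint): Brass turnbutton on the front rail: round-ended bar 60 x 15 mm, 12 high, on an upright pivot at its middle, 77 mm from the box's origin towards the robot, just above the rail. About 0 = along the rail (box y), clear of the lid; +1.57 or -1.57 = square across the lid's edge, positive counterclockwise from above, stops at 1.65. Stays where left; turns with 0.05 N m.
- turnbutton_grip (a point): On the turnbutton's pivot axis at half its height, 55 mm above the counter; its y axis lies along the bar.
- mug: White mug, 82 mm across, 92 mm high, origin under its centre. To be left alone.
- wax_tin: Flat metal tin, 74 mm across, 33 mm high, origin under its centre. To be left alone.
- dust_brush: Wooden hand brush lying along its x, 165 mm long, 34 mm wide, 28 mm high, origin under the middle. To be left alone.
- scraper: Scraper lying along its x, 185 mm long, blade 60 mm wide, at most 18 mm high, origin under the middle. To be left alone.
- oil_bottle: Amber oil bottle, 62 mm across, 165 mm high, origin under its centre. To be left alone.
- spray_bottle: White trigger spray bottle, 85 mm across, 226 mm high, on the right. To be left alone.
Not all that is in view belongs to the job. What is shaped like the block_3 but blue is not meant. Leave any pink look-alike of the block_1 alone.

How it is judged:
By the outcome, as a careful person would: the job done as asked, in the order asked, and still so for the second after the job is handed in, with the robot touching nothing.
It also fails if it takes over 72 s, if anything falls off the work surface, if the arm or the gripper's body presses on something with over 40 N, if the wrist force passes 120 N, or if a joint passes its speed limit or range.

## Working session

There is one attempt and no reset: what is moved stays moved. The work goes in short steps, Python scripts to look and compute and a tool call to move; the robot and the scene stay as the last step left them, time stands still between calls to the robot, and variables do not carry over. Pictures are saved under pics/ and viewed, at most 10 in all, crops included, and the job is handed in when it is done.

Besides the shell and the picture viewer there is one more tool, called after "Call:" as a command line: name --pt "numbers of a row" for each row, then --argument value for the rest. play_rows: Moves the arm, as the interface text tells. Its arguments: {"type":"object","properties":{"steps":{"type":"array","items":{"type":"array","items":{"type":"number"}}},"fingers":{"type":"number"},"grip_force":{"type":"number"}},"required":["steps"]}

```bash
mkdir -p pics; cat > h.py <<'E'
import numpy as np, cv2
from plant import sensors, read_camera, calibration, workorder
def ray(n,u,v):
    c=calibration(n);K=np.array(c["camera_matrix"],float);D=np.array(c["D"],float);V=np.array(c["view"],float)
    p=cv2.undistortPoints(np.array([[[u,v]]],float),K,D)[0,0]
    R=V[:3,:3];o=-R.T@V[:3,3];return o,R.T@np.array([p[0],-p[1],-1.])
def onplane(n,u,v,z):
    o,d=ray(n,u,v);return o+d*(z-o[2])/d[2]
def cloud(n,dep):
    c=calibration(n);K=np.array(c["camera_matrix"],float);D=np.array(c["D"],float);V=np.array(c["view"],float)
    h,w=dep.shape;uu,vv=np.meshgrid(np.arange(w),np.arange(h))
    p=cv2.undistortPoints(np.stack([uu,vv],-1).reshape(-1,1,2).astype(float),K,D)[:,0]
    d=dep.reshape(-1,1);C=np.hstack([p[:,:1]*d,-p[:,1:]*d,-d])
    R=V[:3,:3];return ((C-V[:3,3])@R).reshape(h,w,3)
E
python3 - <<'E'
from h import *
for n in("scene","top"):
    im,d=read_camera(n);cv2.imwrite(f"pics/{n}0.png",im);np.save(n+"0.npy",d)
    c=calibration(n);V=np.array(c["view"]);print(n,np.round(-V[:3,:3].T@V[:3,3],3),c["D"],c["camera_matrix"][0])
s=sensors.observe();print(s)
E
```

```text
scene [1.174 0.769 0.822] [0.00830292 0.         0.         0.         0.        ] [408.23463426   0.         281.23367533]
top [0.342 0.003 1.587] [-0.06570334  0.          0.          0.          0.        ] [503.1333078    0.         281.92317065]
{'t': 0.1, 'q': array([75.46183956, 18.43470231, -4.01855023, 83.16886555,  1.29503229,
       78.54134759, -3.25875065]), 'joint_vel': array([-0.02471742, -0.16839564, -0.02034434, -0.24181745, -0.0916382 ,
        0.01005116,  0.02306759]), 'tau': array([-5.93198965e-04, -4.92573774e+01, -4.06093905e-01, -3.13401997e+01,
       -6.42250967e-02,  3.94282106e-02,  7.34303831e-05]), 'tcp_pos': array([ 0.17188213, -0.62637623,  0.24356416]), 'tool_rot': array([[ 9.64317994e-01,  2.64746137e-01, -5.38211892e-04],
       [ 2.64746672e-01, -9.64316575e-01,  1.65610132e-03],
       [-8.05602220e-05, -1.73949811e-03, -9.99998484e-01]]), 'contact_force': array([-0.72266771,  0.10323912, -0.04842009]), 'torque': array([ 0.01414411, -0.02486846,  0.00873149]), 'grip_force': 0.0, 'gripper_width': 0.0871602936805497}
```

View pics/scene0.png

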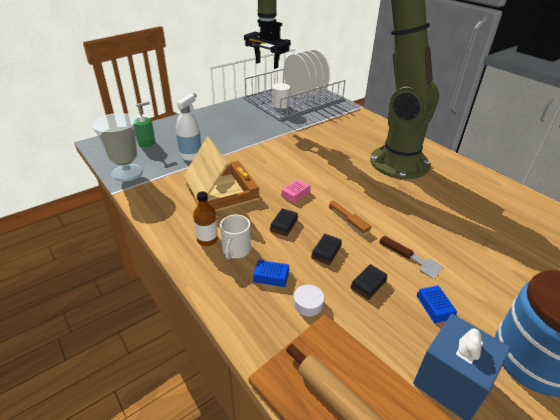

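View pics/top0.png

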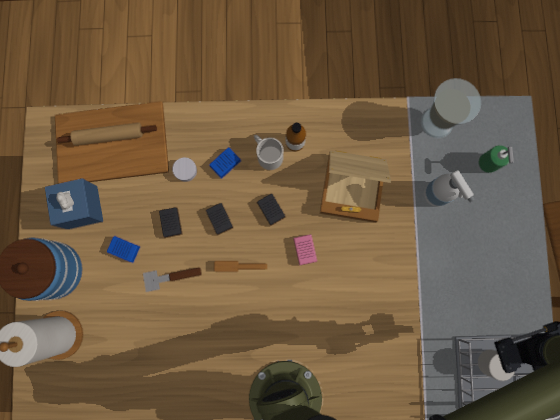

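The scene view shows three dark blocks at about (284,222), (326,249) and (369,281). Blue look-alikes are at (271,273) and (436,303), a pink one at (296,190), and the box is at (222,180).

In the top view the dark blocks are at (171,222), (219,218) and (271,209). The blue ones are at (123,249) and (224,162), the pink at (305,249), and the box at (352,190) with its brass button at (350,210).

Candidates: the three dark grey ones are the blocks. Blue (123,249) and (224,162) and pink (305,249) are rejected by colour.

```bash
cat > m.py <<'E'
from h import *
def rects(n,im,d):
    P=cloud(n,d);hsv=cv2.cvtColor(im,cv2.COLOR_BGR2HSV)
    z=P[...,2];m=((hsv[...,2]<75)&(z>.022)&(z<.042)&(P[...,0]>.35)&(P[...,0]<.9)&(abs(P[...,1])<.55)).astype(np.uint8)
    N,L,S,C=cv2.connectedComponentsWithStats(m)
    for i in range(1,N):
        if S[i,4]<60: continue
        cs=L==i;q=P[cs];r=cv2.minAreaRect(q[:,:2].astype(np.float32)*1000)
        print(n,"px",np.round(C[i]),"n",S[i,4],"z",np.median(q[:,2]).round(4),"c",np.round(r[0],1),"size",np.round(r[1],1),"ang",round(r[2],1), "ray@z30",onplane(n,*C[i],.03).round(4))
E
python3 - <<'E'
from m import *
for n in("scene","top"):
    im=cv2.imread(f"pics/{n}0.png");d=np.load(n+"0.npy");rects(n,im,d)
    P=cloud(n,d);hsv=cv2.cvtColor(im,cv2.COLOR_BGR2HSV)
    b=(P[...,0]>.45)&(P[...,0]<.8)&(P[...,1]<-.08)&(P[...,1]>-.36)
    # rail top
    for nm,lo,hi in(("railtop",.044,.051),("button",.054,.066),("walls",.035,.043)):
        q=P[b&(P[...,2]>lo)&(P[...,2]<hi)]
        if len(q)>5:
            r=cv2.minAreaRect(q[:,:2].astype(np.float32)*1000);print(n,nm,len(q),np.round(r[0],1),np.round(r[1],1),round(r[2],1),q.min(0).round(3),q.max(0).round(3))
    q=P[b&(P[...,2]>.09)&(P[...,2]<.2)];q=q[q[:,0]>.55]
    print(n,"lid top pts",len(q),q[q[:,2]>q[:,2].max()-.01].mean(0).round(3),q[:,2].max().round(3))
im=cv2.imread("pics/top0.png");a=cv2.resize(im[140:280,150:400],None,fx=3,fy=3,interpolation=cv2.INTER_CUBIC)
cv2.imwrite("pics/crop.png",a)
E
```

```text
scene px [284. 219.] n 329 z 0.0275 c [580.9  36.6] size [83.1 54.5] ang 29.6 ray@z30 [0.5851 0.0414 0.03  ]
scene px [327. 246.] n 407 z 0.0277 c [553.8 199.4] size [85.  54.6] ang 23.9 ray@z30 [0.5588 0.203  0.03  ]
scene px [369. 279.] n 529 z 0.0278 c [546.4 353.5] size [84.3 54.2] ang 9.5 ray@z30 [0.5512 0.3561 0.03  ]
scene railtop 275 [ 644.1 -227.1] [183.6 198.5] 78.7 [ 0.532 -0.334  0.044] [ 0.747 -0.119  0.051]
scene button 151 [ 645.3 -251.6] [142.9 174. ] 84.2 [ 0.559 -0.33   0.054] [ 0.737 -0.182  0.066]
scene walls 238 [ 645.1 -224.9] [182.5 204.9] 78.5 [ 0.541 -0.334  0.035] [ 0.758 -0.116  0.043]
scene lid top pts 971 [ 0.651 -0.221  0.163] 0.169
top px [270. 209.] n 471 z 0.03 c [578.5  32.7] size [87.2 55.4] ang 28.7 ray@z30 [0.5776 0.0325 0.03  ]
top px [219. 218.] n 454 z 0.0299 c [552.2 194.7] size [86.3 53.6] ang 24.9 ray@z30 [0.5515 0.1941 0.03  ]
top px [170. 222.] n 489 z 0.0298 c [544.2 348.6] size [86.6 57.7] ang 10.1 ray@z30 [0.5435 0.3479 0.03  ]
top railtop 450 [ 646.  -228.9] [181.6 202.2] 79.2 [ 0.533 -0.335  0.044] [ 0.756 -0.122  0.051]
top button 203 [ 642.2 -227.5] [179.8 191.5] 79.4 [ 0.535 -0.332  0.054] [ 0.75  -0.124  0.066]
top walls 258 [ 591.2 -216.4] [187.3 321.8] 76.8 [ 0.455 -0.334  0.035] [ 0.761 -0.091  0.043]
top lid top pts 925 [ 0.65  -0.224  0.169] 0.176
```

View pics/crop.png

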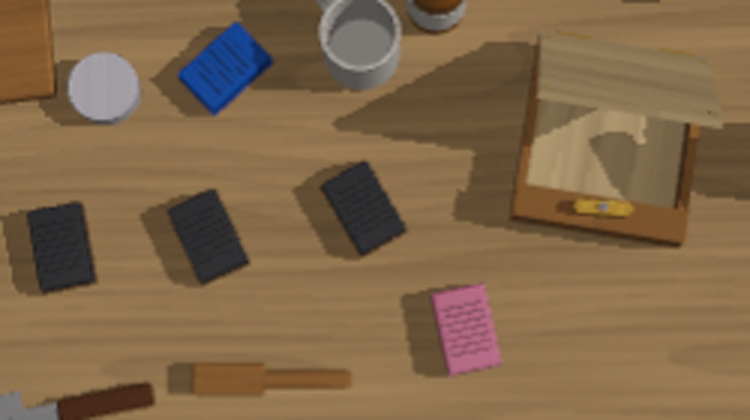

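The crop confirms it: three dark grey blocks at (62,247), (208,236) and (363,207) in the crop. The blue and pink ones are clearly different, the lid hangs over the far half of the box, and the button lies along the rail.

The poses check out against the given sizes. Block tops are at z≈0.03 and measure 86x55 mm; the box measures 181x200 mm with yaw ≈ -11°.

```bash
cat > plan.py <<'E'
import sys;from h import *
# plan.py x y z yaw : roll units, then shift units in the turned tool frame
def plan(x,y,z,yaw):
    s=sensors.observe();R=s["tool_rot"];p=s["tcp_pos"]
    cur=np.degrees(np.arctan2(R[1,0],R[0,0]));dr=(cur-yaw+180)%360-180
    a=np.radians(yaw);X=np.array([np.cos(a),np.sin(a),0]);Y=np.array([np.sin(a),-np.cos(a),0])
    d=np.array([x,y,z])-p
    print("t",round(s["t"],2),"tcp",p.round(4),"yaw",cur.round(2),"roll u",round(np.radians(dr)/.12,3),"shift u",(np.array([d@X,d@Y,-d[2]])/.025).round(3),"F",s["contact_force"].round(2),"w",round(s["gripper_width"],4),"q",s["q"].round(0))
if __name__=="__main__": plan(*map(float,sys.argv[1:5]))
E
python3 plan.py .58 .0345 .245 29
python3 plan.py .58 .0345 .026 29
python3 - <<'E'
from h import *
for n in("scene","top"):
    P=cloud(n,np.load(n+"0.npy")).reshape(-1,3)
    a=P[:,:2]-[.172,-.627];u=np.array([.408,.66])/.776;l=a@u;w=a@[-u[1],u[0]]
    for lo in np.arange(.1,.7,.1):
        k=(l>lo)&(l<lo+.1)&(abs(w)<.12);print(n,lo.round(1),np.sort(P[k,2])[-5:].round(3))
E
```

```text
t 0.1 tcp [ 0.1719 -0.6264  0.2436] yaw 15.35 roll u -1.985 shift u [ 27.094 -15.206  -0.057] F [-0.72  0.1  -0.05] w 0.0872 q [75. 18. -4. 83.  1. 79. -3.]
t 0.1 tcp [ 0.1719 -0.6264  0.2436] yaw 15.35 roll u -1.985 shift u [ 27.094 -15.206   8.703] F [-0.72  0.1  -0.05] w 0.0872 q [75. 18. -4. 83.  1. 79. -3.]
scene 0.1 [0.003 0.003 0.004 0.004 0.004]
scene 0.2 [0.003 0.003 0.003 0.004 0.004]
scene 0.3 [0.002 0.002 0.002 0.003 0.003]
scene 0.4 [0.002 0.003 0.003 0.003 0.004]
scene 0.5 [0.061 0.061 0.061 0.062 0.062]
scene 0.6 [0.049 0.049 0.049 0.049 0.049]
top 0.1 [0.667 0.667 0.667 0.667 0.67 ]
top 0.2 [0.01  0.01  0.012 0.012 0.013]
top 0.3 [0.011 0.012 0.012 0.012 0.012]
top 0.4 [0.011 0.011 0.011 0.012 0.012]
top 0.5 [0.065 0.065 0.066 0.066 0.066]
top 0.6 [0.054 0.054 0.055 0.055 0.056]
```

Call:
play_rows --fingers 0.2 --pt "0 0 0 -1" --pt "0 0 0 -1" --pt "0.9 -0.5 0 0" --pt "0.9 -0.5 0 0" --pt "0.9 -0.5 0 0" --pt "0.9 -0.5 0 0" --pt "0.9 -0.5 0 0" --pt "0.9 -0.5 0 0" --pt "0.9 -0.5 0 0" --pt "0.9 -0.5 0 0" --pt "0.9 -0.5 0 0" --pt "0.9 -0.5 0 0" --pt "0.9 -0.5 0 0" --pt "0.9 -0.5 0 0" --pt "0.9 -0.5 0 0" --pt "0.9 -0.5 0 0" --pt "0.9 -0.5 0 0"

```text
t: 1.8
tcp_pos: [0.3759, -0.2978, 0.2442]
tool_rot: [[0.874, 0.486, -0.001], [0.486, -0.874, 0.0], [-0.0, -0.0, -1.0]]
contact_force: [0.3, -0.0, 0.3]
gripper_width: 0.0698
grip_force: 0.0
```

Call:
play_rows --pt "0.9 -0.5 0 0" --pt "0.9 -0.5 0 0" --pt "0.9 -0.5 0 0" --pt "0.9 -0.5 0 0" --pt "0.9 -0.5 0 0" --pt "0.9 -0.5 0 0" --pt "0.9 -0.5 0 0" --pt "0.9 -0.5 0 0" --pt "0.9 -0.5 0 0" --pt "0.9 -0.5 0 0" --pt "0.9 -0.5 0 0" --pt "0.9 -0.5 0 0" --pt "0.9 -0.5 0 0" --pt "0.9 -0.5 0 0" --pt "0.9 -0.5 0 0" --pt "0 0 0 0" --pt "0 0 0 0"

```text
t: 3.5
tcp_pos: [0.5791, 0.0293, 0.2439]
tool_rot: [[0.873, 0.487, -0.001], [0.487, -0.873, -0.0], [-0.001, -0.001, -1.0]]
contact_force: [-0.2, -0.2, 0.6]
gripper_width: 0.0698
grip_force: 0.0
```

```bash
python3 plan.py .58 .0345 .026 29
```

```text
t 3.5 tcp [0.5791 0.0293 0.2439] yaw 29.17 roll u 0.025 shift u [ 0.131 -0.164  8.718] F [-0.25 -0.16  0.64] w 0.0698 q [ 31.  14. -42.  92.  10.  78. -74.]
```

Call:
play_rows --pt "0.13 -0.16 1 0" --pt "0 0 1 0" --pt "0 0 1 0" --pt "0 0 1 0" --pt "0 0 1 0" --pt "0 0 1 0" --pt "0 0 1 0" --pt "0 0 1 0" --pt "0 0 0.5 0" --pt "0 0 0.2 0" --pt "0 0 0 0" --pt "0 0 0 0"

```text
t: 4.7
tcp_pos: [0.5812, 0.034, 0.0282]
tool_rot: [[0.874, 0.486, 0.002], [0.486, -0.874, -0.0], [0.001, 0.001, -1.0]]
contact_force: [0.2, 0.3, 0.7]
gripper_width: 0.0697
grip_force: 0.0
```

```bash
python3 plan.py .58 .0345 .026 29
```

```text
t 4.7 tcp [0.5812 0.034  0.0282] yaw 29.08 roll u 0.011 shift u [-0.032 -0.042  0.087] F [0.22 0.31 0.74] w 0.0697 q [ 26.  27. -38. 104.  20.  56. -82.]
```

Call:
play_rows --pt "0 0.2 0 0" --pt "0 0.2 0 0" --pt "0 0.2 0 0" --pt "0 0.2 0 0" --pt "0 0.2 0 0"

```text
t: 5.2
tcp_pos: [0.5928, 0.0119, 0.0272]
tool_rot: [[0.874, 0.486, 0.0], [0.486, -0.874, 0.0], [0.0, -0.0, -1.0]]
contact_force: [-0.1, 0.4, 0.9]
gripper_width: 0.0693
grip_force: 0.6
```

Call:
play_rows --pt "0 0.2 0 0" --pt "0 0.2 0 0"

```text
t: 5.4
tcp_pos: [0.5975, 0.0032, 0.027]
tool_rot: [[0.874, 0.486, -0.0], [0.486, -0.874, 0.0], [-0.0, -0.0, -1.0]]
contact_force: [-0.3, 0.5, 1.3]
gripper_width: 0.0695
grip_force: 0.6
```

Call:
play_rows --pt "0 0.2 0 0" --pt "0 0.2 0 0"

```text
t: 5.6
tcp_pos: [0.6023, -0.0056, 0.0269]
tool_rot: [[0.874, 0.486, -0.0], [0.486, -0.874, -0.0], [-0.0, -0.0, -1.0]]
contact_force: [0.2, 1.3, 0.9]
gripper_width: 0.0701
grip_force: 0.6
```

Call:
play_rows --pt "0 0.2 0 0" --pt "0 0.2 0 0"

```text
t: 5.8
tcp_pos: [0.6072, -0.0144, 0.027]
tool_rot: [[0.874, 0.486, -0.0], [0.486, -0.874, -0.0], [-0.0, 0.0, -1.0]]
contact_force: [-0.6, 1.3, 0.1]
gripper_width: 0.0695
grip_force: 0.6
```

Call:
play_rows --pt "0 0.2 0 0" --pt "0 0.2 0 0"

```text
t: 6.0
tcp_pos: [0.6121, -0.0231, 0.027]
tool_rot: [[0.874, 0.486, -0.0], [0.486, -0.874, -0.0], [-0.0, 0.0, -1.0]]
contact_force: [-0.4, 0.4, 1.1]
gripper_width: 0.0699
grip_force: 0.5
```

Call:
play_rows --pt "0 0.2 0 0"

```text
t: 6.1
tcp_pos: [0.6146, -0.0275, 0.027]
tool_rot: [[0.874, 0.486, -0.0], [0.486, -0.874, -0.0], [-0.0, 0.0, -1.0]]
contact_force: [0.3, 0.4, 1.0]
gripper_width: 0.0697
grip_force: 0.5
```

```bash
python3 plan.py .58 .0345 .026 29
```

```text
t 6.1 tcp [ 0.6146 -0.0275  0.027 ] yaw 29.09 roll u 0.013 shift u [-0.007 -2.838  0.04 ] F [0.31 0.41 1.01] w 0.0697 q [ 29.  30. -36. 100.  21.  57. -76.]
```

Call:
play_rows --pt "0 -0.2 0 0" --pt "0 0 -0.8 0" --pt "0 0 -0.9 0" --pt "0 0 -0.8 0"

```text
t: 6.5
tcp_pos: [0.6118, -0.0224, 0.0903]
tool_rot: [[0.874, 0.487, 0.0], [0.487, -0.874, -0.0], [-0.0, 0.0, -1.0]]
contact_force: [0.2, 0.2, -1.1]
gripper_width: 0.0699
grip_force: 0.0
```

```bash
python3 plan.py .553 .197 .026 24.5
```

```text
t 6.5 tcp [ 0.6118 -0.0224  0.0903] yaw 29.12 roll u 0.673 shift u [ 1.499 -8.96   2.572] F [ 0.24  0.23 -1.14] w 0.0699 q [ 31.  25. -39.  98.  18.  63. -74.]
```

Call:
play_rows --pt "0 0 0 0.67" --pt "0.15 -0.9 0 0" --pt "0.15 -0.9 0 0" --pt "0.15 -0.9 0 0" --pt "0.15 -0.9 0 0" --pt "0.15 -0.9 0 0" --pt "0.15 -0.9 0 0" --pt "0.15 -0.9 0 0" --pt "0.15 -0.9 0 0" --pt "0.15 -0.9 0 0" --pt "0.15 -0.86 0 0" --pt "0 0 0 0" --pt "0 0 1 0" --pt "0 0 1 0" --pt "0 0 0.5 0" --pt "0 0 0 0"

```text
t: 8.1
tcp_pos: [0.552, 0.1953, 0.0251]
tool_rot: [[0.91, 0.414, -0.004], [0.414, -0.91, -0.002], [-0.004, -0.0, -1.0]]
contact_force: [0.9, 0.3, 0.1]
gripper_width: 0.0699
grip_force: 0.0
```

Call:
play_rows --pt "0 0.2 0 0" --pt "0 0.2 0 0" --pt "0 0.2 0 0" --pt "0 0.2 0 0" --pt "0 0.2 0 0"

```text
t: 8.6
tcp_pos: [0.5642, 0.1738, 0.0276]
tool_rot: [[0.91, 0.414, 0.001], [0.414, -0.91, 0.0], [0.001, 0.0, -1.0]]
contact_force: [-0.5, 1.0, 0.7]
gripper_width: 0.0695
grip_force: 0.6
```

Call:
play_rows --pt "0 0.2 0 0" --pt "0 0.2 0 0"

```text
t: 8.8
tcp_pos: [0.5679, 0.1645, 0.0271]
tool_rot: [[0.91, 0.415, 0.0], [0.415, -0.91, 0.0], [0.0, 0.0, -1.0]]
contact_force: [-1.2, 1.6, 0.1]
gripper_width: 0.0699
grip_force: 0.6
```

Call:
play_rows --pt "0 0.2 0 0" --pt "0 0.2 0 0"

```text
t: 9.0
tcp_pos: [0.572, 0.1554, 0.027]
tool_rot: [[0.91, 0.415, -0.0], [0.415, -0.91, -0.0], [-0.0, 0.0, -1.0]]
contact_force: [-0.6, 0.9, 1.8]
gripper_width: 0.0695
grip_force: 0.6
```

Call:
play_rows --pt "0 0.2 0 0" --pt "0 0.2 0 0"

```text
t: 9.2
tcp_pos: [0.5761, 0.1463, 0.0269]
tool_rot: [[0.91, 0.415, -0.0], [0.415, -0.91, -0.0], [-0.0, 0.0, -1.0]]
contact_force: [-0.4, 1.4, 0.7]
gripper_width: 0.0696
grip_force: 0.6
```

Call:
play_rows --pt "0 0.2 0 0" --pt "0 0.2 0 0"

```text
t: 9.4
tcp_pos: [0.5803, 0.1371, 0.027]
tool_rot: [[0.91, 0.415, -0.0], [0.415, -0.91, -0.0], [-0.0, 0.0, -1.0]]
contact_force: [-0.2, 0.9, -0.2]
gripper_width: 0.0701
grip_force: 0.6
```

Call:
play_rows --pt "0 0.2 0 0"

```text
t: 9.5
tcp_pos: [0.5824, 0.1326, 0.027]
tool_rot: [[0.91, 0.414, -0.0], [0.414, -0.91, -0.0], [-0.0, 0.0, -1.0]]
contact_force: [-1.0, 1.2, 1.6]
gripper_width: 0.0698
grip_force: 0.6
```

Call:
play_rows --pt "0 -0.2 0 0" --pt "0 0 -0.8 0" --pt "0 0 -0.9 0" --pt "0 0 -0.8 0"

```text
t: 9.9
tcp_pos: [0.5799, 0.1378, 0.0902]
tool_rot: [[0.91, 0.415, -0.0], [0.415, -0.91, -0.0], [-0.0, 0.0, -1.0]]
contact_force: [1.1, -0.1, -0.8]
gripper_width: 0.0696
grip_force: 0.0
```

```bash
python3 plan.py .545 .351 .026 10
```

```text
t 9.9 tcp [0.5799 0.1378 0.0902] yaw 24.52 roll u 2.112 shift u [ 0.105 -8.641  2.568] F [ 1.1  -0.08 -0.84] w 0.0696 q [ 18.  24. -41. 100.  18.  63. -95.]
```

Call:
play_rows --pt "0 0 0 0.7" --pt "0 0 0 0.7" --pt "0 0 0 0.7" --pt "0 -0.9 0 0" --pt "0 -0.9 0 0" --pt "0 -0.9 0 0" --pt "0 -0.9 0 0" --pt "0 -0.9 0 0" --pt "0 -0.9 0 0" --pt "0 -0.9 0 0" --pt "0 -0.9 0 0" --pt "0 -0.9 0 0" --pt "0.1 -0.5 0 0" --pt "0 0 0 0" --pt "0 0 1 0" --pt "0 0 1 0" --pt "0 0 0.5 0" --pt "0 0 0 0"

```text
t: 11.7
tcp_pos: [0.5444, 0.3474, 0.0248]
tool_rot: [[0.985, 0.173, -0.003], [0.173, -0.985, -0.003], [-0.004, 0.002, -1.0]]
contact_force: [-1.1, 0.8, -0.6]
gripper_width: 0.0697
grip_force: 0.0
```

Call:
play_rows --pt "0 0.2 0 0" --pt "0 0.2 0 0" --pt "0 0.2 0 0" --pt "0 0.2 0 0" --pt "0 0.2 0 0"

```text
t: 12.2
tcp_pos: [0.55, 0.3256, 0.0281]
tool_rot: [[0.985, 0.175, 0.002], [0.175, -0.985, 0.002], [0.002, -0.001, -1.0]]
contact_force: [-0.2, 2.3, 0.9]
gripper_width: 0.0697
grip_force: 1.2
```

Call:
play_rows --pt "0 0.2 0 0" --pt "0 0.2 0 0"

```text
t: 12.4
tcp_pos: [0.5514, 0.3151, 0.0273]
tool_rot: [[0.985, 0.175, 0.0], [0.175, -0.985, 0.0], [0.0, -0.0, -1.0]]
contact_force: [-0.0, 1.3, 2.0]
gripper_width: 0.07
grip_force: 1.2
```

Call:
play_rows --pt "0 0.2 0 0" --pt "0 0.2 0 0"

```text
t: 12.6
tcp_pos: [0.553, 0.305, 0.027]
tool_rot: [[0.985, 0.175, -0.0], [0.175, -0.985, -0.0], [-0.0, 0.0, -1.0]]
contact_force: [-0.1, 2.4, 1.4]
gripper_width: 0.0697
grip_force: 1.2
```

Call:
play_rows --pt "0 0.2 0 0" --pt "0 0.2 0 0"

```text
t: 12.8
tcp_pos: [0.5547, 0.2951, 0.0269]
tool_rot: [[0.985, 0.175, -0.0], [0.175, -0.985, -0.0], [-0.0, 0.0, -1.0]]
contact_force: [-0.1, 2.9, 2.3]
gripper_width: 0.0695
grip_force: 1.1
```

Call:
play_rows --pt "0 0.2 0 0" --pt "0 0.2 0 0"

```text
t: 13.0
tcp_pos: [0.5565, 0.2852, 0.0269]
tool_rot: [[0.985, 0.175, -0.0], [0.175, -0.985, -0.0], [-0.0, 0.0, -1.0]]
contact_force: [-0.5, 2.2, 1.2]
gripper_width: 0.0698
grip_force: 1.1
```

Call:
play_rows --pt "0 0.2 0 0"

```text
t: 13.1
tcp_pos: [0.5574, 0.2802, 0.0269]
tool_rot: [[0.985, 0.174, -0.0], [0.174, -0.985, -0.0], [-0.0, 0.0, -1.0]]
contact_force: [-0.3, 1.6, 1.8]
gripper_width: 0.0698
grip_force: 1.1
```

Call:
play_rows --pt "0 -0.2 0 0" --pt "0 0 -0.8 0" --pt "0 0 -0.9 0" --pt "0 0 -0.8 0"

```text
t: 13.5
tcp_pos: [0.5563, 0.2851, 0.0898]
tool_rot: [[0.985, 0.174, -0.001], [0.174, -0.985, -0.002], [-0.001, 0.001, -1.0]]
contact_force: [0.8, -0.0, -0.2]
gripper_width: 0.0694
grip_force: 0.0
```

```bash
python3 plan.py .545 .351 .026 10
python3 - <<'E'
from m import *
for n in("scene","top"):
    im,d=read_camera(n);cv2.imwrite(f"pics/{n}1.png",im);np.save(n+"1.npy",d);rects(n,im,d)
E
```

```text
t 13.5 tcp [0.5563 0.2851 0.0898] yaw 10.05 roll u 0.007 shift u [ 0.015 -2.676  2.552] F [ 0.85 -0.01 -0.19] w 0.0694 q [   2.   28.  -40.   96.   20.   64. -124.]
scene px [265. 213.] n 317 z 0.0274 c [609.5 -18.9] size [83.7 54.7] ang 29.8 ray@z30 [ 0.6146 -0.0133  0.03  ]
scene px [307. 238.] n 384 z 0.0277 c [580.1 142. ] size [84.2 54.2] ang 25.8 ray@z30 [0.5841 0.1461 0.03  ]
scene px [348. 266.] n 464 z 0.0278 c [557.7 290.1] size [83.2 55.4] ang 10.3 ray@z30 [0.5627 0.2922 0.03  ]
top px [288. 199.] n 468 z 0.0301 c [608.2 -22.7] size [85.7 55.4] ang 28.8 ray@z30 [ 0.608  -0.0223  0.03  ]
top px [237. 210.] n 455 z 0.03 c [577.9 137.1] size [86.4 54.5] ang 24.2 ray@z30 [0.5773 0.1372 0.03  ]
```

View pics/top1.png

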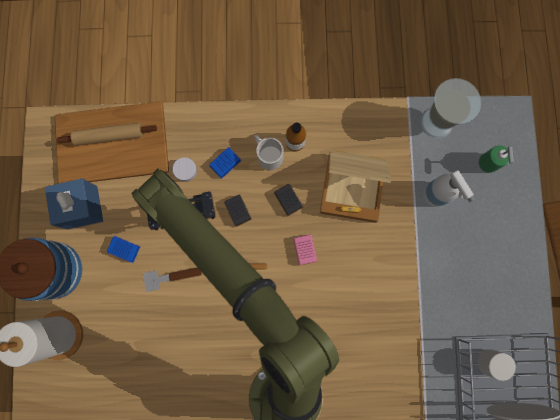

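C is coarse: it drags at about 2.2 N at the wrist (1.15 N on the pad), against about 1 N (0.6 N) for A and B. The top view shows A at (288,199) and B at (237,210), each about 62 mm from its start, with C hidden under the gripper. The scene camera puts C 64 mm from its start.

Next I'll grip C near its robot-side end so it can reach in under the lid, and measure the box more closely.

```bash
python3 plan.py .524 .282 .026 10
cat > box.py <<'E'
from h import *
def box(n,im,d,yaw=-11.):
    P=cloud(n,d).reshape(-1,3);a=np.radians(yaw);X=np.array([np.cos(a),np.sin(a)]);Y=np.array([-X[1],X[0]])
    q=P[:,:2]-[.6455,-.228];u=q@X;v=q@Y;z=P[:,2]
    print(n);k=(abs(v)<.085)&(u<.1)&(u>-.13)
    for lo in np.arange(-.12,.0,.004):
        s=k&(u>=lo)&(u<lo+.004);print(round(lo*1000),np.median(z[s]).round(3) if s.any() else None,end="; ")
    r=(z>.045)&(z<.051)&(u<-.055)&(abs(v)<.11);R=cv2.minAreaRect((q[r]*1000).astype(np.float32));print("\nrail",r.sum(),np.round(R[0],1),np.round(R[1],1),round(R[2],1),"uv range",np.percentile(u[r],[1,99]).round(4),np.percentile(v[r],[1,99]).round(4))
    l=(z>.075)&(z<.2)&(abs(v)<.08)&(u>-.03)&(u<.1);A=np.polyfit(u[l],z[l],1);print("lid ang",np.arctan(-A[0]).round(3),"edge u",np.percentile(u[l],1).round(4),"zmax",np.percentile(z[l],99).round(4))
    hsv=cv2.cvtColor(im,cv2.COLOR_BGR2HSV).reshape(-1,3)
    b=(z>.054)&(z<.068)&(u<-.05)&(abs(v)<.05);c=cv2.minAreaRect((q[b]*1000).astype(np.float32))
    print("button n",b.sum(),"uv",np.c_[u,v][b].mean(0).round(4),np.round(c[1],1),"xy",P[b].mean(0).round(4))
if __name__=="__main__":
    for n in("scene","top"): box(n,cv2.imread(f"pics/{n}1.png"),np.load(n+"1.npy"))
E
python3 box.py
```

```text
t 13.6 tcp [0.5581 0.2863 0.0921] yaw 10.04 roll u 0.005 shift u [-1.372 -0.067  2.645] F [ 0.68  1.2  -0.2 ] w 0.0697 q [   2.   28.  -40.   95.   20.   64. -124.]
scene
-120 -0.002; -116 -0.002; -112 -0.002; -108 -0.003; -104 0.045; -100 0.045; -96 0.046; -92 0.045; -88 0.046; -84 0.048; -80 0.047; -76 0.047; -72 0.044; -68 0.025; -64 0.004; -60 0.004; -56 0.005; -52 0.004; -48 0.005; -44 0.004; -40 0.004; -36 0.004; -32 0.004; -28 0.004; -24 0.003; -20 0.004; -16 0.004; -12 0.003; -8 0.004; -4 0.006; 
rail 191 [-860.1  169.5] [ 198.7 1621.3] 79.5 uv range [-1.6842 -0.0664] [-0.1004  0.1015]
lid ang 0.92 edge u -0.0014 zmax 0.1656
button n 102 uv [-0.8771 -0.0066] [  73.6 1620.7] xy [-0.2167 -0.0672  0.0594]
top
-120 0.001; -116 0.001; -112 0.0; -108 0.0; -104 0.002; -100 0.035; -96 0.047; -92 0.049; -88 0.049; -84 0.051; -80 0.051; -76 0.049; -72 0.049; -68 0.047; -64 0.04; -60 0.008; -56 0.007; -52 0.006; -48 0.007; -44 0.006; -40 0.006; -36 0.007; -32 0.007; -28 0.006; -24 0.006; -20 0.007; -16 0.008; -12 0.007; -8 0.007; -4 0.009; 
rail 328 [-78.6  14.1] [180.9  43.4] 80.2 uv range [-0.1    -0.0649] [-0.0902  0.0875]
lid ang 0.904 edge u -0.0009 zmax 0.1714
button n 108 uv [-0.0807 -0.    ] [95.  31.9] xy [ 0.5663 -0.2126  0.0605]
```

Call:
play_rows --pt "-0.65 0 0 0" --pt "-0.65 0 0 0" --pt "0 0 0 0" --pt "0 0 0 0" --pt "0 0 0 0"

```text
t: 14.1
tcp_pos: [0.5252, 0.2797, 0.0891]
tool_rot: [[0.985, 0.174, 0.0], [0.174, -0.985, -0.0], [0.0, 0.0, -1.0]]
contact_force: [0.0, -0.8, 0.0]
gripper_width: 0.0697
grip_force: 0.0
```

```bash
python3 plan.py .524 .282 .026 10
```

```text
t 14.1 tcp [0.5252 0.2797 0.0891] yaw 10.01 roll u 0.002 shift u [-0.031 -0.099  2.524] F [ 0.05 -0.83  0.01] w 0.0697 q [   3.   24.  -42.  100.   18.   62. -124.]
```

Call:
play_rows --pt "-0.03 -0.1 0.8 0" --pt "0 0 0.9 0" --pt "0 0 0.8 0" --pt "0 0 0 0" --pt "0 0 0 0"

```text
t: 14.6
tcp_pos: [0.5236, 0.2825, 0.0269]
tool_rot: [[0.985, 0.174, -0.001], [0.174, -0.985, 0.0], [-0.001, -0.0, -1.0]]
contact_force: [0.5, 0.2, 0.6]
gripper_width: 0.0697
grip_force: 0.0
```

Call:
play_rows --fingers 1 --grip_force 50 --pt "0 0 0 0" --pt "0 0 0 0" --pt "0 0 0 0" --pt "0 0 0 0" --pt "0 0 0 0"

```text
t: 15.1
tcp_pos: [0.524, 0.2821, 0.028]
tool_rot: [[0.985, 0.174, 0.001], [0.174, -0.985, -0.0], [0.001, 0.001, -1.0]]
contact_force: [0.4, -2.9, 5.6]
gripper_width: 0.0559
grip_force: 49.9
```

Call:
play_rows --pt "0 0 -0.4 0" --pt "0 0 -0.8 0" --pt "0 0 -0.8 0" --pt "0 0 -0.8 0" --pt "0 0 0 0" --pt "0 0 0 0"

```text
t: 15.7
tcp_pos: [0.523, 0.2824, 0.0968]
tool_rot: [[0.985, 0.175, 0.0], [0.175, -0.985, -0.0], [0.0, 0.0, -1.0]]
contact_force: [-0.5, -0.2, -2.1]
gripper_width: 0.0558
grip_force: 49.9
```

```bash
python3 plan.py .466 -.194 .097 -10.8
```

```text
t 15.7 tcp [0.523  0.2824 0.0968] yaw 10.05 roll u 3.033 shift u [ 1.3290e+00  1.9145e+01 -7.0000e-03] F [-0.5  -0.23 -2.09] w 0.0558 q [   4.   24.  -42.  100.   18.   63. -124.]
```

Call:
play_rows --pt "0 0 0 0.75" --pt "0 0 0 0.75" --pt "0 0 0 0.75" --pt "0 0 0 0.78" --pt "0.05 0.5 0 0" --pt "0.05 0.8 0 0" --pt "0.05 0.9 0 0" --pt "0.05 0.9 0 0" --pt "0.05 0.9 0 0" --pt "0.05 0.9 0 0" --pt "0.05 0.9 0 0" --pt "0.05 0.9 0 0" --pt "0.05 0.9 0 0" --pt "0.05 0.9 0 0"

```text
t: 17.1
tcp_pos: [0.4944, 0.0692, 0.096]
tool_rot: [[0.983, -0.185, -0.002], [-0.185, -0.983, -0.001], [-0.002, 0.001, -1.0]]
contact_force: [0.9, -0.3, -2.5]
gripper_width: 0.0557
grip_force: 49.9
```

Call:
play_rows --pt "0.06 0.9 0 0" --pt "0.06 0.9 0 0" --pt "0.06 0.9 0 0" --pt "0.06 0.9 0 0" --pt "0.06 0.9 0 0" --pt "0.06 0.9 0 0" --pt "0.06 0.9 0 0" --pt "0.06 0.9 0 0" --pt "0.06 0.9 0 0" --pt "0.06 0.9 0 0" --pt "0.06 0.9 0 0" --pt "0.06 0.6 0 0" --pt "0 0.15 0 0" --pt "0 0 0 0" --pt "0 0 0 0" --pt "0 0 0 0"

```text
t: 18.7
tcp_pos: [0.4639, -0.1923, 0.097]
tool_rot: [[0.983, -0.185, -0.0], [-0.185, -0.983, 0.0], [-0.0, -0.0, -1.0]]
contact_force: [0.6, 0.1, -1.4]
gripper_width: 0.0557
grip_force: 49.9
```

```bash
python3 plan.py .595 -.2185 .097 -10.8
python3 - <<'E'
from h import *
im,d=read_camera("top");P=cloud("top",d);cv2.imwrite("pics/top2.png",im)
im2,d2=read_camera("scene");cv2.imwrite("pics/s2.png",cv2.resize(im2[100:280,140:380],None,fx=3,fy=3)) 
a=np.radians(-10.8);X=np.array([np.cos(a),np.sin(a)]);Y=np.array([-X[1],X[0]])
for n,i,dd in(("top",im,d),("scene",im2,d2)):
    P=cloud(n,dd).reshape(-1,3);hsv=cv2.cvtColor(i,cv2.COLOR_BGR2HSV).reshape(-1,3);q=P[:,:2]-[.6425,-.2275];u=q@X;v=q@Y
    b=(hsv[:,0]>18)&(hsv[:,0]<32)&(hsv[:,1]>150)&(P[:,2]>.05)&(P[:,2]<.07)&(abs(u+.077)<.04)&(abs(v)<.05)
    print(n,"brass",b.sum(),[np.percentile(c[b],[0,50,100]).round(4) for c in(u,v)])
E
```

```text
t 18.7 tcp [ 0.4639 -0.1923  0.097 ] yaw -10.65 roll u 0.022 shift u [ 5.347e+00  4.700e-02 -1.000e-03] F [ 0.59  0.11 -1.38] w 0.0557 q [ 41.   9. -23. 113.   4.  59. -85.]
top brass 36 [array([-0.0842, -0.0776, -0.0677]), array([-0.022 ,  0.0158,  0.0281])]
scene brass 48 [array([-0.0845, -0.0741, -0.0678]), array([-0.0272,  0.0107,  0.0327])]
```

View pics/s2.png

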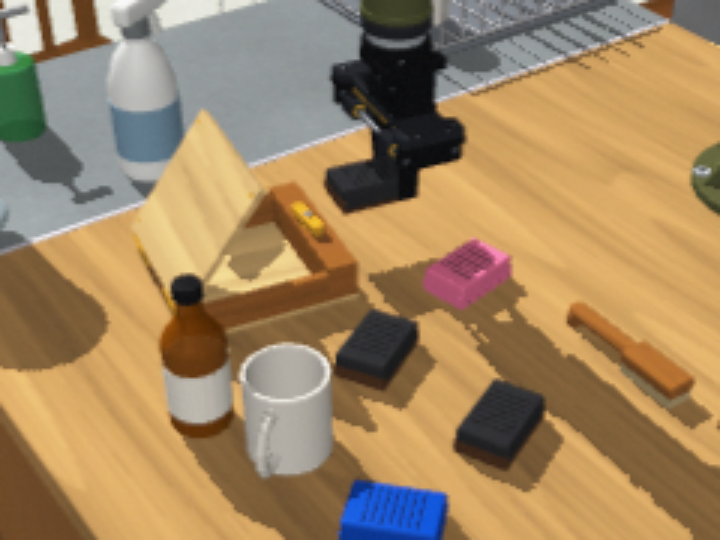

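The crop shows the block held level at (360,185). The lid stands open, the button lies along the rail at (307,218), and the brush, pink block and both fine blocks are clear.

Call:
play_rows --pt "0.5 0 0 0" --pt "0.7 0 0 0" --pt "0.7 0 0 0" --pt "0.7 0 0 0" --pt "0.7 0 0 0" --pt "0.7 0 0 0" --pt "0.7 0 0 0" --pt "0.4 0 0 0" --pt "0.25 0 0 0" --pt "0 0 0 0" --pt "0 0 0 0" --pt "0 0 0 0"

```text
t: 20.0
tcp_pos: [0.5944, -0.2187, 0.097]
tool_rot: [[0.982, -0.187, -0.001], [-0.187, -0.982, -0.0], [-0.001, 0.0, -1.0]]
contact_force: [0.0, 0.3, -2.2]
gripper_width: 0.0551
grip_force: 49.9
```

```bash
python3 plan.py .595 -.2175 .034 -10.8
```

```text
t 20.0 tcp [ 0.5944 -0.2187  0.097 ] yaw -10.79 roll u 0.001 shift u [ 0.015 -0.052  2.521] F [ 0.01  0.3  -2.24] w 0.0551 q [ 35.  24. -22.  95.  10.  63. -90.]
```

Call:
play_rows --pt "0 -0.05 0.4 0" --pt "0 0 0.4 0" --pt "0 0 0.4 0" --pt "0 0 0.4 0" --pt "0 0 0.4 0"

```text
t: 20.5
tcp_pos: [0.5949, -0.2174, 0.0457]
tool_rot: [[0.982, -0.187, -0.001], [-0.187, -0.982, 0.0], [-0.001, -0.0, -1.0]]
contact_force: [-0.3, -0.2, -2.1]
gripper_width: 0.0558
grip_force: 49.9
```

Call:
play_rows --pt "0 0 0.2 0" --pt "0 0 0.2 0" --pt "0 0 0.05 0" --pt "0 0 0 0" --pt "0 0 0 0"

```text
t: 21.0
tcp_pos: [0.5957, -0.2175, 0.0363]
tool_rot: [[0.982, -0.187, 0.001], [-0.187, -0.982, -0.0], [0.001, 0.0, -1.0]]
contact_force: [-0.0, 0.2, -1.4]
gripper_width: 0.0558
grip_force: 49.9
```

```bash
python3 plan.py .595 -.2175 .034 -10.8
```

```text
t 21.0 tcp [ 0.5957 -0.2175  0.0363] yaw -10.78 roll u 0.003 shift u [-0.027  0.003  0.09 ] F [-0.03  0.21 -1.41] w 0.0558 q [ 34.  28. -21.  97.  12.  57. -91.]
```

Call:
play_rows --pt "0 0 0.06 0" --pt "0 0 0 0" --pt "0 0 0 0"

```text
t: 21.3
tcp_pos: [0.5953, -0.2175, 0.0344]
tool_rot: [[0.982, -0.187, 0.0], [-0.187, -0.982, -0.0], [0.0, 0.0, -1.0]]
contact_force: [0.3, 0.0, -2.4]
gripper_width: 0.0554
grip_force: 49.9
```

Call:
play_rows --fingers 0.15 --pt "0 0 0 0" --pt "0 0 0 0" --pt "0 0 0 0" --pt "0 0 0 0"

```text
t: 21.7
tcp_pos: [0.5955, -0.2175, 0.0346]
tool_rot: [[0.982, -0.187, 0.001], [-0.187, -0.982, -0.0], [0.001, 0.0, -1.0]]
contact_force: [0.2, -0.6, 0.0]
gripper_width: 0.0724
grip_force: 0.0
```

Call:
play_rows --pt "0 0 -0.5 0" --pt "0 0 -0.8 0" --pt "0 0 -0.9 0" --pt "0 0 -0.8 0" --pt "-0.8 0 0 0" --pt "-0.9 0 0 0" --pt "-0.9 0 0 0" --pt "-0.9 0 0 0" --pt "-0.9 0 0 0" --pt "0 0 0 0" --pt "0 0 0 0"

```text
t: 22.8
tcp_pos: [0.4879, -0.1972, 0.1105]
tool_rot: [[0.982, -0.187, 0.002], [-0.187, -0.982, -0.001], [0.002, 0.001, -1.0]]
contact_force: [-0.3, -0.1, 0.8]
gripper_width: 0.0739
grip_force: 0.0
```

```bash
python3 plan.py .56 -.2 .24 -10.8
python3 - <<'E'
from h import *
im,d=read_camera("top");a,_=read_camera("scene")
t=cv2.resize(im[140:240,300:410],None,fx=3.5,fy=3.5);s=cv2.resize(a[125:225,170:280],None,fx=3.5,fy=3.5)
cv2.imwrite("pics/in.png",np.hstack([t,s]))
P=cloud("top",d);hsv=cv2.cvtColor(im,cv2.COLOR_BGR2HSV)
m=(hsv[...,2]<75)&(P[...,2]>.015)&(P[...,2]<.06)&(abs(P[...,0]-.63)<.08)&(abs(P[...,1]+.225)<.07)
q=P[m];print(m.sum(),q.mean(0),np.percentile(q[:,2],[5,50,95]),cv2.minAreaRect((q[:,:2]*1000).astype(np.float32)))
E
```

```text
t 22.8 tcp [ 0.4879 -0.1972  0.1105] yaw -10.79 roll u 0.001 shift u [ 2.856 -0.43  -5.181] F [-0.29 -0.15  0.8 ] w 0.0739 q [ 40.  11. -23. 109.   5.  61. -86.]
395 [ 0.63008852 -0.21987698  0.03609923] [0.02999963 0.03624158 0.04206534] ((606.453125, -211.76031494140625), (61.429012298583984, 133.01095581054688), 66.56031799316406)
```

View pics/in.png

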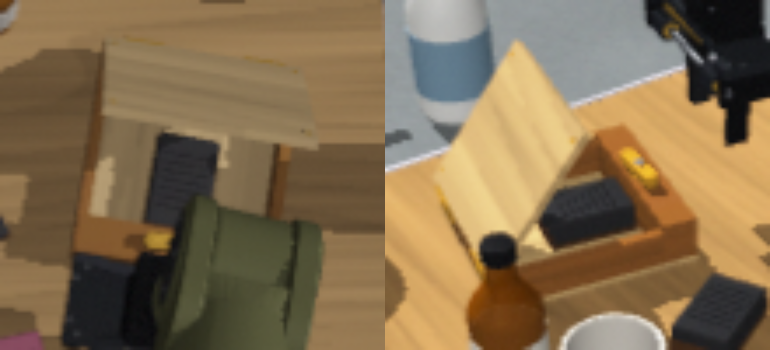

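The left half (top view) shows the block lying square inside the box at (185,180). The right half (scene view) shows it at (587,213), flat, with its top measured at z=0.036. Now to shut the lid.

Call:
play_rows --fingers 1 --grip_force 20 --pt "0 0 -0.8 0" --pt "0 0 -0.9 0" --pt "0 0 -0.9 0" --pt "0 0 -0.9 0" --pt "0 0 -0.9 0" --pt "0 0 -0.8 0" --pt "0.8 0 0 0" --pt "0.9 0 0 0" --pt "0.9 0 0 0" --pt "0.9 0 0 0" --pt "0.9 0 0 0" --pt "0.9 0 0 0" --pt "0.9 0 0 0" --pt "0.7 0 0 0" --pt "0.5 0 0 0" --pt "0 0 0 0" --pt "0 0 0 0" --pt "0 0 0 0"

```text
t: 24.7
tcp_pos: [0.6687, -0.2314, 0.2393]
tool_rot: [[0.982, -0.187, -0.0], [-0.187, -0.982, -0.0], [-0.0, 0.0, -1.0]]
contact_force: [-0.1, 0.1, 0.5]
gripper_width: 0.0002
grip_force: 0.0
```

```bash
python3 plan.py .6715 -.231 .182 -10.8
```

```text
t 24.7 tcp [ 0.6687 -0.2314  0.2393] yaw -10.78 roll u 0.002 shift u [ 0.107 -0.038  2.291] F [-0.09  0.08  0.55] w 0.0002 q [ 33.  27. -23.  73.  10.  81. -90.]
```

Call:
play_rows --pt "0.1 0 0.7 0" --pt "0 0 0.8 0" --pt "0 0 0.8 0" --pt "-0.24 0 0.34 0" --pt "-0.24 0 0.34 0" --pt "-0.24 0 0.34 0" --pt "-0.24 0 0.34 0" --pt "-0.24 0 0.34 0" --pt "0 0 0 0"

```text
t: 25.6
tcp_pos: [0.6403, -0.2262, 0.1379]
tool_rot: [[0.982, -0.187, -0.003], [-0.187, -0.982, 0.0], [-0.003, 0.0, -1.0]]
contact_force: [-0.0, 0.3, -0.6]
gripper_width: 0.0002
grip_force: 0.0
```

Call:
play_rows --pt "-0.19 0 0.34 0" --pt "-0.19 0 0.34 0" --pt "-0.19 0 0.34 0" --pt "-0.19 0 0.34 0" --pt "0 0 0 0"

```text
t: 26.1
tcp_pos: [0.6214, -0.2225, 0.1032]
tool_rot: [[0.982, -0.187, -0.004], [-0.187, -0.982, 0.001], [-0.004, -0.0, -1.0]]
contact_force: [-0.2, 0.3, -0.8]
gripper_width: 0.0005
grip_force: 0.0
```

Call:
play_rows --pt "-0.08 0 0.34 0" --pt "-0.08 0 0.34 0" --pt "-0.08 0 0.34 0" --pt "0 0 0.2 0" --pt "0 0 0.15 0" --pt "0 0 0 0" --pt "0 0 0 0"

```text
t: 26.8
tcp_pos: [0.6176, -0.2217, 0.0711]
tool_rot: [[0.982, -0.187, 0.0], [-0.187, -0.982, -0.0], [0.0, 0.0, -1.0]]
contact_force: [-0.3, -0.2, 0.3]
gripper_width: 0.0004
grip_force: 0.0
```

```bash
python3 - <<'E'
from h import *
a,d=read_camera("scene")
cv2.imwrite("pics/lid.png",cv2.resize(a[110:230,160:300],None,fx=4,fy=4))
E
python3 plan.py .6176 -.2217 .069 -10.8
```

```text
t 26.85 tcp [ 0.6176 -0.2217  0.0711] yaw -10.78 roll u 0.004 shift u [-0.001  0.002  0.083] F [ 0.38 -0.48  1.37] w 0.0003 q [ 35.  28. -22.  92.  12.  62. -92.]
```

View pics/lid.png

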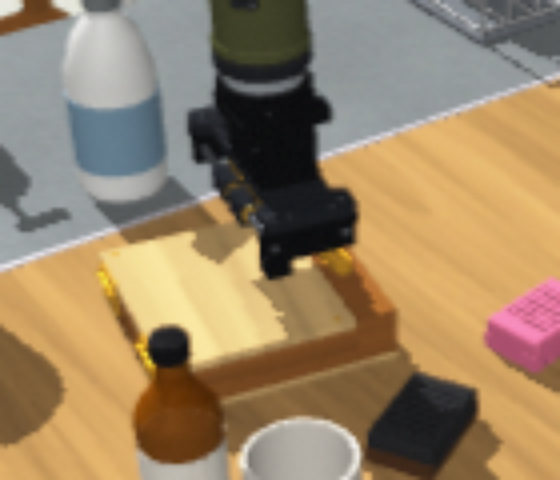

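The lid is down and the fingertips sit on it at about (275,265). I'll press a little to seat it.

Call:
play_rows --pt "0 0 0.1 0" --pt "0 0 0.1 0" --pt "0 0 0 0" --pt "0 0 0 0"

```text
t: 27.25
tcp_pos: [0.6179, -0.2217, 0.0703]
tool_rot: [[0.982, -0.187, 0.001], [-0.187, -0.982, -0.001], [0.001, 0.001, -1.0]]
contact_force: [-7.5, 2.8, 20.2]
gripper_width: 0.0
grip_force: 10.1
```

The lid is shut: the tips stopped at z≈0.048 at 20 N. Next, lift, turn 90°, and grip the button across its bar.

Call:
play_rows --fingers 0.5 --grip_force 15 --pt "0 0 -0.6 0" --pt "0 0 -0.8 0" --pt "0 0 -0.6 0" --pt "0 0 0 -1" --pt "0 0 0 -1" --pt "0 0 0 -1" --pt "0 0 0 -1" --pt "0 0 0 -1" --pt "0 0 0 -1" --pt "0 0 0 -1" --pt "0 0 0 -1" --pt "0 0 0 -1" --pt "0 0 0 -1" --pt "0 0 0 -1" --pt "0 0 0 -1" --pt "0 0 0 -1" --pt "0 0 0 -0.1" --pt "0 0 0 0" --pt "0 0 0 0"

```text
t: 29.15
tcp_pos: [0.6174, -0.2218, 0.1161]
tool_rot: [[0.188, 0.982, 0.0], [0.982, -0.188, -0.0], [-0.0, 0.0, -1.0]]
contact_force: [-0.1, -0.5, -0.1]
gripper_width: 0.0435
grip_force: 0.0
```

```bash
python3 plan.py .568 -.2105 .0735 79.2
```

```text
t 29.15 tcp [ 0.6174 -0.2218  0.1161] yaw 79.17 roll u -0.005 shift u [ 0.072 -2.026  1.704] F [-0.13 -0.5  -0.12] w 0.0435 q [ 47.  29. -39.  90.  19.  68.  -7.]
```

Call:
play_rows --pt "0.07 -0.6 0 0" --pt "0 -0.8 0 0" --pt "0 -0.6 0 0" --pt "0 0 0 0" --pt "0 0 0.5 0" --pt "0 0 0.6 0" --pt "0 0 0.4 0" --pt "0 0 0.15 0" --pt "0 0 0 0" --pt "0 0 0 0"

```text
t: 30.15
tcp_pos: [0.569, -0.2105, 0.0748]
tool_rot: [[0.186, 0.983, 0.0], [0.983, -0.186, 0.0], [0.0, 0.0, -1.0]]
contact_force: [0.2, 0.1, -0.1]
gripper_width: 0.0438
grip_force: 0.0
```

Call:
play_rows --fingers 1 --pt "0 0 0 0" --pt "0 0 0 0" --pt "0 0 0 0" --pt "0 0 0 0" --pt "0 0 0 0"

```text
t: 30.65
tcp_pos: [0.5695, -0.2109, 0.0751]
tool_rot: [[0.186, 0.983, 0.002], [0.983, -0.186, -0.001], [-0.0, 0.002, -1.0]]
contact_force: [1.6, -0.6, -1.0]
gripper_width: 0.0147
grip_force: 14.7
```

```bash
python3 plan.py .568 -.2105 .0735 79.2; python3 - <<'E'
from h import *
s=sensors.observe();print(s["grip_force"],s["torque"])
E
```

```text
t 30.65 tcp [ 0.5695 -0.2109  0.0751] yaw 79.29 roll u 0.013 shift u [ 0.006 -0.062  0.064] F [ 1.64 -0.58 -1.04] w 0.0147 q [ 50.  26. -40.  99.  19.  61.  -7.]
14.743774831295013 [-0.15679577 -0.60813087  0.07790565]
```

Call:
play_rows --pt "0 0 0 0.5" --pt "0 0 0 0.8" --pt "0 0 0 0.8" --pt "0 0 0 0.8" --pt "0 0 0 0.8" --pt "0 0 0 0.8" --pt "0 0 0 0.8" --pt "0 0 0 0.8" --pt "0 0 0 0.8" --pt "0 0 0 0.8" --pt "0 0 0 0.8"

```text
t: 31.75
tcp_pos: [0.5717, -0.213, 0.0752]
tool_rot: [[0.936, 0.352, 0.008], [0.352, -0.936, -0.004], [0.006, 0.006, -1.0]]
contact_force: [8.6, -5.5, -7.3]
gripper_width: 0.0152
grip_force: 14.9
```

Call:
play_rows --pt "0 0 0 0.8" --pt "0 0 0 0.8" --pt "0 0 0 0.8" --pt "0 0 0 0.8" --pt "0 0 0 0.8" --pt "0 0 0 0.6" --pt "0 0 0 0" --pt "0 0 0 0" --pt "0 0 0 0"

```text
t: 32.65
tcp_pos: [0.5717, -0.2146, 0.0752]
tool_rot: [[0.982, -0.189, 0.008], [-0.189, -0.982, -0.005], [0.009, 0.004, -1.0]]
contact_force: [9.1, -7.9, -8.2]
gripper_width: 0.0144
grip_force: 15.0
```

```bash
python3 plan.py .568 -.2105 .0735 -10.8
```

```text
t 32.65 tcp [ 0.5717 -0.2146  0.0752] yaw -10.88 roll u -0.012 shift u [-0.174 -0.134  0.069] F [ 9.11 -7.9  -8.21] w 0.0144 q [ 37.  23. -23.  99.  10.  59. -91.]
```

Call:
play_rows --fingers 0.5 --pt "0 0 0 0" --pt "0 0 0 0" --pt "0 0 0 0" --pt "0 0 0 0" --pt "0 0 -0.5 0" --pt "0 0 -0.8 0" --pt "0 0 -0.9 0" --pt "0 0 -0.9 0" --pt "0 0 -0.9 0" --pt "0 0 -0.9 0" --pt "0 0 -0.9 0" --pt "-0.8 0 0 0" --pt "-0.8 -0.8 0 0" --pt "-0.8 -0.8 0 0" --pt "0 -0.9 0 0" --pt "0 -0.9 0 0" --pt "0 -0.8 0 0" --pt "0 0 0 0" --pt "0 0 0 0"

```text
t: 34.55
tcp_pos: [0.5293, -0.0964, 0.2205]
tool_rot: [[0.983, -0.186, 0.001], [-0.186, -0.983, -0.001], [0.001, 0.001, -1.0]]
contact_force: [-0.8, -0.1, 0.8]
gripper_width: 0.0433
grip_force: 0.0
```

```bash
python3 - <<'E'
from m import *
for n in("top","scene"):
    im,d=read_camera(n);rects(n,im,d)
    if n=="top":t=cv2.resize(im[140:240,300:410],None,fx=3.5,fy=3.5)
    else:s=cv2.resize(im[125:225,170:280],None,fx=3.5,fy=3.5)
    P=cloud(n,d).reshape(-1,3);a=np.radians(-10.8);X=np.array([np.cos(a),np.sin(a)]);Y=np.array([-X[1],X[0]]);q=P[:,:2]-[.6425,-.2255];u=q@X;v=q@Y
    k=(u>-.04)&(u<.08)&(abs(v)<.07);A=np.polyfit(u[k],P[k,2],1);print(n,"lid z",np.median(P[k,2]),"slope",A[0])
cv2.imwrite("pics/end.png",np.hstack([t,s]))
E
python3 plan.py .568 -.2105 .0735 -10.8
```

```text
top px [282. 192.] n 152 z 0.0295 c [626.  -11.9] size [44.8 55.9] ang 31.5 ray@z30 [ 0.6295 -0.0061  0.03  ]
top px [237. 210.] n 463 z 0.0303 c [577.7 137.5] size [85.7 55.1] ang 24.5 ray@z30 [0.5769 0.137  0.03  ]
top lid z 0.04822545091596343 slope -0.0024102000483693614
scene px [265. 213.] n 316 z 0.0274 c [609.2 -19.1] size [84.4 55.1] ang 28.5 ray@z30 [ 0.6146 -0.0138  0.03  ]
scene px [307. 238.] n 388 z 0.0276 c [580.  141.9] size [84. 54.] ang 22.4 ray@z30 [0.5841 0.1457 0.03  ]
scene lid z 0.0455316563464402 slope -0.0012104345666655537
t 34.65 tcp [ 0.5291 -0.0977  0.2201] yaw -10.88 roll u -0.011 shift u [2.374 4.141 5.863] F [ 0.34  0.49 -1.16] w 0.0433 q [ 35.   7. -29. 100.   4.  73. -96.]
```

View pics/end.png

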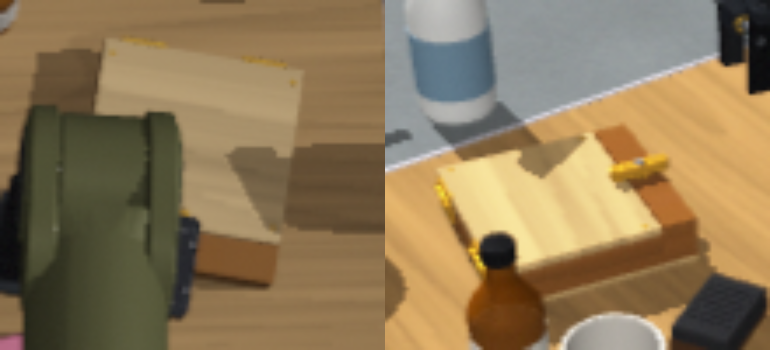

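The scene half of the last picture shows the lid shut (measured level at z≈0.048) and the button square across its edge at (640,168). Both fine blocks still lie on the counter where I slid them.

```bash
python3 -c "
from plant import workorder;print(workorder.sign_off())"
```

```text
the job is handed in; nothing more can be done
None
```

Job handed in at about 35 s: the coarse block (the leftmost, at the highest y) dragged about twice as hard as the other two and now lies flat in the box, lid shut and turnbutton across its edge, with the two fine blocks left on the counter.

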